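Find the tin that rattles and hold it out over the dish

TASK

First slide the steel dish along the bench, without lifting it, until it stands in the middle of the dark bench plate. Then pick up and shake the sealed tins to find the one with something loose inside (shake that one too, clear of the bench, until it rattles), stand any quiet tins you picked up back flat on the bench, and finish holding the rattling tin in the gripper: level, still and centred over the dish, about a hand's breadth (10 cm) above the bench. Do not let go of it at the end, and leave the other things on the bench where they are.

Things in the scene. Friction and masses are not known exactly. Their poses are not given: they have to be found in the camera images.
- tin_a: One of three identical closed tins in a row, told apart only by position: bare grey metal, paper strip across the lid, 110 long (its x) x 62 wide (its y) x 46 mm high, stiff, 170 to 340 g empty (so weight does not tell what is inside). Origin: centre of its underside, z up. Starts flat on the bench, long side within 26 degrees of world x.
- tin_b: Another tin, as tin_a. Any one of the three tins, drawn afresh each time, has a loose 134 g steel ball 32 mm across inside, free to roll 70 mm along and 22 mm across the tin; the other two have nothing that moves.
- tin_c: Another tin, as tin_a. When the tin with the ball is moved sharply or tipped, the ball knocks on a wall or runs to an ends walls and rolls on for a while after the tin stops: felt as changing force and moment at the wrist. A quiet tin settles at once.
- dish: Shallow round open dish of plain steel: 34 mm high, 80 mm across its foot, 100 mm across its rim, wall 4 mm, 250 g, slides on the bench when pushed. Origin: centre of its underside. It starts on the right part of the bench, farther out than the row of tins; the way from it to the bench plate is clear.
- bench_plate: Thin dark steel plate, 140 mm square and flush with the bench (under 1 mm, nothing to catch on), fixed; farther out than the row of tins, left of the dish. Origin: its centre.
- spool: Bystander, to be left alone: black thread spool, 36 mm across, 45 mm high, standing between the middle tin and the left one. Origin: underside centre.
- jar: Bystander, to be left alone: small amber glass jar, 40 mm across, 50 mm high, standing between the middle tin and the right one. Origin: underside centre.
- wrench: Bystander, to be left alone: steel wrench lying behind the dish's path, at the far side. Origin: on its underside, about the middle of its length.
- brush: Bystander, to be left alone: brush lying at the left, past the tins. Origin: on its underside, about the middle of its length.
- hammer: Bystander, to be left alone: hammer lying to the right of the tins. Origin: on its underside, about the middle of its length.
- sanding_block: Bystander, to be left alone: cork sanding block 90 x 50 x 28 mm, at the far side behind the bench plate. Origin: underside centre.
- screwdriver: Bystander, to be left alone: screwdriver lying at the far left. Origin: on its underside, about the middle of its length.
There are look-alikes about, which are no part of the job. Leave any green or orange look-alike of the tin_c alone. What is shaped like the tin_a but blue or orange is not meant.

How it is judged:
By the outcome, as a careful person would: the job done as asked, in the order asked, and still so for the second after the job is handed in, while the arm keeps its last pose, push and grip.
It also fails if it takes over 72 s, if anything falls off the work surface, if the arm or the gripper's body presses on something with over 40 N, if the wrist force passes 120 N, or if a joint passes its speed limit or range.

ROBOT

A 7-joint arm with a two-finger parallel gripper is mounted at the origin on the work surface. World frame = base frame: x ahead of the robot, y to its left, z up, the work surface at z = 0. Lengths are in mm, angles in rad, forces in N, time in s.
With the tool pointing down it reaches from about 400 to 875 mm from the base axis. Payload 4.4 kg.
Tool frame: the origin (TCP) lies at the very end of the fingers, on their centre line; the grasp point (between the pads) lies 19 mm behind it; z points along the fingers, y is the line along which they close (so a half turn about z gives the same grasp; the last joint's range is limited). The gripper opens to 85 mm and grips with 20 to 120 N. Pads are 22 mm wide; open, the fingers measure 114 mm over their backs; the gripper's body (76 mm by 85 mm) begins 54 mm behind the grasp point. The pads swing forward as they close: fully open they stand 13 mm farther back than shut.
Start: joints at [1.245, 0.628, 0.038, 1.517, -0.027, 0.996, -0.02], TCP at [167.004, -628.194, 231.313] pointing down, gripper open.
Joint ranges: [-3.06, 3.06], [-0.37, 2.12], [-1.25, 1.32], [0.18, 2.47], [-1.1, 4.24], [0.23, 1.98], [-2.94, 2.94]. Speed limits (rad/s): [2.57, 2.57, 3.14, 3.14, 3.14, 3.14, 3.14].

INTERFACE

Orientations are given as a unit quaternion [w, x, y, z].
In Python, from workcell import bot, vision gives the robot as it stands.
- The arm moves only by the shell command python3 -m inch 'ROWS' [OPENING] [FORCE]. ROWS is text: rows parted by semicolons, each of 4 numbers parted by spaces: the shift along the tool's x, y, z in m, then the turn about the tool's z in degrees. In form: dx dy dz turn; .... A call has exactly 5 rows; each row shifts and turns the commanded pose from where the row before left it, along the tool's axes as they then stand; what a row does not reach is not made up. A row lasts 1/12 s, in which the tool goes at most 41.7 mm and 7.16 degrees, less where a joint would pass 70% of its speed; a pose out of reach is approached as far as the arm can. A call is refused whole if a number of a shift passes 0.0417 or a number of a turn 7.16, either way. A call with a gripper value outside its range is refused whole. OPENING is the finger opening in m, from 0 to 0.0854, set as the call begins (- or left out, the last holds). The fingers move at their own pace and stop on an object; FORCE is the grip in N (left out, the last holds). Time passes only in rows, so rows that do not move let the fingers close, or fill a call up. It gives the time, the measured TCP pose, the force, the opening and the grip force at its end, in the units of the state.
- bot.state(): the state, without advancing time (a new reading comes with each control period).
- vision.camera(name): name is "side" or "top" or "wrist"; returns (picture, depth): 420x560x3 uint8, red, green, blue; 420x560 float32, mm along the optical axis (not along the pixel's ray), 0 where there is no reading.
- vision.calibration(name): a dict with "camera_matrix" (3x3 intrinsics, pixels), "extrinsics" (4x4, takes a point from camera to world coordinates). Camera axes: x right, y up, looking along -z (the intrinsics and any distortion apply to the point x, -y, -z); pixel columns grow to the right and rows downward; lengths in mm; the calibration is good to about 2 mm. A picture is of the moment at which its call begins: read the wrist's pose just before it. calibration takes no time and is no camera call; for the wrist camera it gives the pose at the moment of the call.
- bot.finish_job(): hands the job in; it is judged then, once.
The state is a dict: "time_s": time; "q": joint angles; "qvel": joint speeds; "joint_efforts": joint torques, N m; "tool_pos": TCP position; "tool_rot": TCP orientation; "force": force on the tool from outside, world axes, zero at the start; "moment": the same for the moment, N m; "width": finger opening in mm; "grasp_force": force on a finger pad.
Only numpy, scipy, OpenCV 4.12 (cv2) and the standard library are available. Lean on these libraries where they do the work, as an engineer would, in place of code of your own. Each camera call takes 0.05 s, during which the arm holds its last target. There are 200 camera calls.

## Working session

There is one attempt and no reset: what is moved stays moved. The work goes in short steps, Python scripts to look and compute and a shell command to move; the robot and the scene stay as the last step left them, time stands still between calls to the robot, and variables do not carry over. Pictures are saved under pics/ and viewed, at most 10 in all, crops included, and the job is handed in when it is done.

```bash
mkdir -p pics; ls
python3 - <<'E'
from workcell import bot, vision
import cv2,numpy as np
s=bot.state(); print(s)
p,d=vision.camera("top"); cv2.imwrite("pics/top.png",p[:,:,::-1]); np.save("top_d.npy",d)
c=vision.calibration("top"); print(c)
E
```

```text
pics
{'time_s': 0.0, 'q': array([ 1.24521244,  0.62933786,  0.03843825,  1.51831869, -0.0270072 ,
        0.99634062, -0.02002195]), 'qvel': array([-0.00016252,  0.00031438,  0.00013591, -0.00138799, -0.00094158,
       -0.00105494,  0.00277638]), 'joint_efforts': array([ 5.05812768e-04, -5.63410807e+01,  1.22610256e+00, -1.93440092e+01,
        1.09493229e-02,  1.05932675e-02,  2.77607262e-05]), 'tool_pos': array([ 166.84255049, -627.58941437,  230.41016887]), 'tool_rot': array([-9.34374479e-04,  9.91576864e-01,  1.29516153e-01, -1.29895929e-04]), 'force': array([-0.15980921, -0.14737792, -0.46060729]), 'moment': array([0.03398754, 0.00064981, 0.02626033]), 'grasp_force': 0.0, 'width': 85.31014031523104}
{'camera_matrix': array([[461.20254312,   0.        , 286.56073472],
       [  0.        , 461.20254312, 210.48514827],
       [  0.        ,   0.        ,   1.        ]]), 'extrinsics': array([[-2.71100703e-02,  9.93919728e-01, -1.06717468e-01,
         3.59517538e+02],
       [-9.99300745e-01, -2.96961962e-02, -2.27190719e-02,
        -3.10883755e+01],
       [-2.57500366e-02,  1.06026930e-01,  9.94029791e-01,
         1.42998192e+03],
       [ 0.00000000e+00,  0.00000000e+00,  0.00000000e+00,
         1.00000000e+00]])}
```

View pics/top.png

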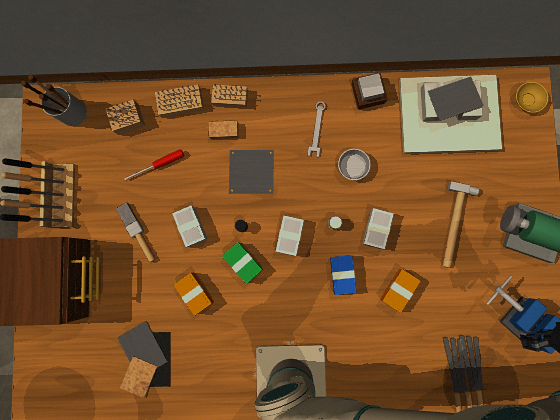

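The top view has +x up and +y left. The tins are at about (189,226), (291,235) and (378,228), the dish at (354,165), the plate at (251,172), the jar at (336,223) and the spool at (241,226). The green, blue and orange boxes are look-alikes. The wrench's near end is at about (315,156), so I'll check its clearance from the dish's path.

```bash
cat > h.py <<'E'
import numpy as np, cv2
from workcell import bot, vision
def pts(name,uv,depth=None,z=None):
    """world points of pixels, by depth or by intersecting height z"""
    c=vision.calibration(name); K=c["camera_matrix"]; T=c["extrinsics"]
    uv=np.atleast_2d(uv).astype(float)
    r=np.c_[(uv[:,0]-K[0,2])/K[0,0],-(uv[:,1]-K[1,2])/K[1,1],-np.ones(len(uv))]@T[:3,:3].T
    t=(z-T[2,3])/r[:,2] if depth is None else depth
    return T[:3,3]+r*np.asarray(t)[:,None]
def cloud(name,d):
    h,w=d.shape; u,v=np.meshgrid(np.arange(w),np.arange(h))
    return pts(name,np.c_[u.ravel(),v.ravel()],d.ravel()).reshape(h,w,3)
def frame():
    s=bot.state(); w,x,y,z=s["tool_rot"]
    from scipy.spatial.transform import Rotation as R
    return s["tool_pos"],R.from_quat([x,y,z,w]).as_matrix()
def to(target,yaw=None):
    """shift in tool axes (m) to world target; turn (deg) for tool y axis along yaw (mod 180)"""
    p,M=frame(); d=M.T@(np.array(target)-p)/1000
    cur=np.degrees(np.arctan2(M[1,1],M[0,1])); t=None
    if yaw is not None: t=-((yaw-cur+90)%180-90)
    print("pos",p.round(1),"yaw_y",round(cur,1),"shift",d.round(4),"turn",t, "tilt",M[:,2].round(4))
E
python3 - <<'E'
from h import *
d=np.load("top_d.npy"); P=cloud("top",d)
def box(n,u,v,r,zl,zh):
    S=P[v-r:v+r,u-r:u+r]; m=(S[...,2]>zl)&(S[...,2]<zh)
    q=S[m]; 
    (c,sz,a)=cv2.minAreaRect(q[:,:2].astype(np.float32)); print(n,len(q),"c",np.round(c,1),"size",np.round(sz,1),"ang",round(a,1),"z",np.percentile(q[:,2],[5,50,95]).round(1))
    return q
for n,u,v in [("L",189,226),("M",291,235),("R",378,228)]: box(n,u,v,26,33,70)
box("dish",354,165,22,20,60); box("jar",336,223,12,15,90); box("spool",241,226,10,12,90)
box("wrench",316,130,30,4,60)
q=box("wr_end",313,150,10,4,60); print("wrench min x,y range",q.min(0),q.max(0))
pl=pts("top",[[229,150],[273,150],[273,193],[230,194]],z=0); print("plate",pl.round(1),pl.mean(0).round(1))
print("bench z",P[190:210,330:360,2].mean())
E
python3 - <<'E'
import cv2
p=cv2.imread("pics/top.png")
cv2.imwrite("pics/crop.png",cv2.resize(p[95:255,165:410],None,fx=3.2,fy=3.2,interpolation=cv2.INTER_CUBIC))
E
```

```text
L 803 c [471.2 299.2] size [112.1  65.9] ang 21.5 z [41.8 47.3 51.8]
M 790 c [433.5  -5.6] size [ 64.6 111.2] ang 75.8 z [42.4 46.9 51.5]
R 815 c [ 446.7 -272.6] size [ 65.3 111.9] ang 72.1 z [41.6 46.6 51.5]
dish 212 c [ 646.6 -209.6] size [98.3 94.7] ang 88.9 z [21.8 31.8 37.7]
jar 143 c [ 468.  -143.4] size [37.1 37.7] ang 88.8 z [17.  49.6 54. ]
spool 106 c [468.4 142.3] size [31.4 30.7] ang 88.3 z [40.9 46.  49.9]
wrench 710 c [765.2 -96.2] size [187.6 197.3] ang 87.7 z [ 4.2  6.3 14. ]
wr_end 142 c [702.9 -85.4] size [59.8 61.1] ang 87.9 z [ 4.3  7.5 13.5]
wrench min x,y range [ 671.42429097 -115.69316474    4.06947778] [733.76017399 -55.15631208  16.26031958]
plate [[711.5 179.    0. ]
 [706.8  39.3   0. ]
 [569.4  42.6   0. ]
 [570.4 177.8   0. ]] [639.5 109.7   0. ]
bench z 9.802101786237554
```

View pics/crop.png

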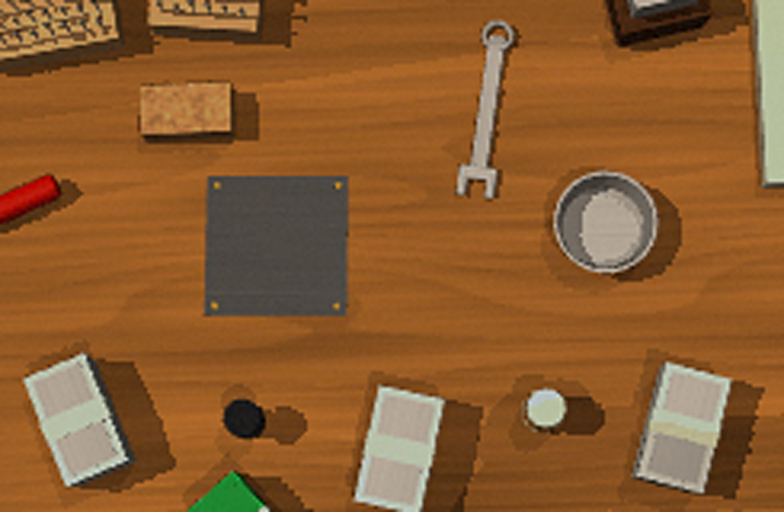

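Everything fits the given sizes, with tin tops at about 47 mm, the rim at about 34 mm and the plate 140 mm square. I'll drag the dish from inside with the fingers spread, on a path bowed nearer the robot to clear the wrench.

```bash
R="";
python3 -m inch '0.02 -0.01 0 0; 0.035 -0.017 0 0; 0.035 -0.017 0 0; 0.035 -0.017 0 0; 0.035 -0.017 0 0' 0.034 40
python3 -m inch '0.035 -0.017 0 0; 0.035 -0.017 0 0; 0.035 -0.017 0 0; 0.035 -0.017 0 0; 0.035 -0.017 0 0'
python3 -m inch '0.035 -0.017 0 0; 0.035 -0.017 0 0; 0.035 -0.017 0 0; 0.035 -0.017 0 0; 0.035 -0.017 0 0'
python3 -c "
from h import *
to([646.6,-209.6,110],-90); print(pts('top',[[353.7,163.7]],z=34), pts('top',[[251.1,171.6]],z=0))"
```

```text
time_s: 0.47
tool_pos: [302.4, -510.0, 230.7]
tool_rot: [-0.001, 0.992, 0.129, -0.0]
force: [0.2, -0.4, 0.7]
width: 34.1
grasp_force: 0.0
time_s: 0.88
tool_pos: [449.8, -382.9, 230.9]
tool_rot: [-0.0, 0.992, 0.129, -0.0]
force: [0.3, -0.0, 0.3]
width: 34.3
grasp_force: 0.0
time_s: 1.3
tool_pos: [597.0, -255.8, 230.8]
tool_rot: [-0.0, 0.992, 0.13, -0.001]
force: [0.3, -0.8, 1.0]
width: 33.9
grasp_force: 0.0
pos [ 597.  -255.8  230.8] yaw_y -75.1 shift [ 0.0599 -0.0319  0.1207] turn 14.889098005850641 tilt [-1.2e-03  4.0e-04 -1.0e+00]
[[ 647.47041519 -208.96366023   34.        ]] [[639.66614881 110.07424302   0.        ]]
```

```bash
cd .;
python3 -m inch '0.02 -0.011 0.0 0; 0.02 -0.011 0.03 0; 0.02 -0.010 0.03 0; 0 0 0.03 7.1; 0 0 0.03 7.1'
python3 -m inch '0 0 0.03 0.7; 0 0 0.02 0; 0 0 0 0; 0 0 0 0; 0 0 0 0'
python3 - <<'E'
from h import *
p,d=vision.camera("wrist"); cv2.imwrite("pics/w1.png",p[:,:,::-1]); to([647,-209.3,10],-90)
print(np.array2string(vision.calibration("wrist")["extrinsics"],precision=2))
E
```

```text
time_s: 1.72
tool_pos: [646.8, -208.6, 109.3]
tool_rot: [-0.001, 1.0, 0.005, -0.0]
force: [-0.6, -0.5, -0.1]
width: 33.9
grasp_force: 0.0
time_s: 2.13
tool_pos: [646.8, -211.6, 62.5]
tool_rot: [0.0, 1.0, -0.0, 0.001]
force: [0.2, -0.7, 0.1]
width: 33.5
grasp_force: 0.0
pos [ 647.2 -211.8   63.2] yaw_y -90.0 shift [-0.0004 -0.0025  0.0532] turn -0.025712373067094063 tilt [ 3.e-03 -9.e-04 -1.e+00]
[[-5.42e-04  9.62e-01  2.71e-01  7.16e+02]
 [-1.00e+00 -4.36e-04 -4.51e-04 -2.10e+02]
 [-3.16e-04 -2.71e-01  9.62e-01  2.07e+02]
 [ 0.00e+00  0.00e+00  0.00e+00  1.00e+00]]
```

View pics/w1.png

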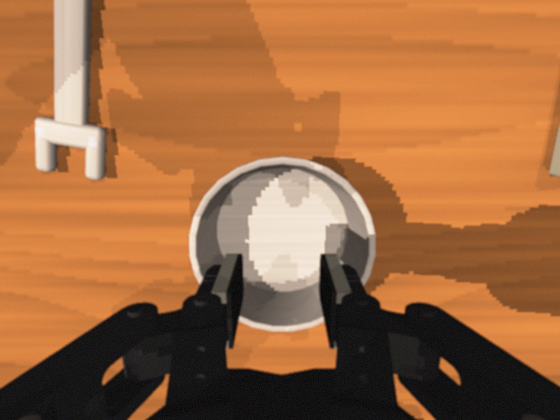

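The dish rim runs from u=190 to 375 and v=158 to 330. The fingers (about 240 and 322) are centred on it, and the wrench jaw is at (70,175).

```bash
python3 - <<'E'
from h import *
q=pts('wrist',[[190,243],[375,243],[282,158],[282,330],[95,178],[45,172]],z=34); q[4:]=pts('wrist',[[95,178],[45,172]],z=8); print(q.round(1))
E
python3 -m inch '0 -0.001 0.02 0; 0 -0.001 0.02 0; 0 0 0.009 0; 0 0 0 0; 0 0 0 0' 0.034 40
python3 -m inch '0 0 0 0; 0 0 0 0; 0 0 0 0; 0 0 0 0; 0 0 0 0' 0.044 20
```

```text
[[ 649.4 -161.8   34. ]
 [ 649.3 -260.1   34. ]
 [ 694.4 -210.7   34. ]
 [ 596.1 -210.7   34. ]
 [ 679.6 -102.2    8. ]
 [ 683.1  -73.9    8. ]]
time_s: 2.6
tool_pos: [646.5, -209.5, 13.3]
tool_rot: [0.0, 1.0, -0.0, 0.001]
force: [-0.5, 0.4, 0.6]
width: 34.0
grasp_force: 0.0
time_s: 3.02
tool_pos: [646.2, -209.3, 12.8]
tool_rot: [0.0, 1.0, -0.0, 0.0]
force: [-0.0, -0.4, 0.3]
width: 43.7
grasp_force: 0.0
```

```bash
python3 -m inch '-0.004 -0.006 0 0; -0.006 -0.010 0 0; -0.007 -0.012 0 0; -0.007 -0.015 0 0; -0.006 -0.017 0 0'
python3 -m inch '0 -0.018 0 0; 0 -0.018 0 0; 0 -0.018 0 0; 0 -0.018 0 0; 0 -0.018 0 0'
python3 -m inch '0 -0.018 0 0; 0 -0.018 0 0; 0 -0.018 0 0; 0 -0.018 0 0; 0 -0.018 0 0'
python3 -m inch '0.005 -0.016 0 0; 0.005 -0.014 0 0; 0.005 -0.012 0 0; 0.004 -0.010 0 0; 0.004 -0.007 0 0'
python3 -m inch '0 -0.005 0 0; 0 -0.005 0 0; 0 -0.004 0 0; 0 0 0 0; 0 0 0 0'
python3 - <<'E'
from h import *
p,d=vision.camera("wrist"); cv2.imwrite("pics/w2.png",p[:,:,::-1]); to([639.7,110.1,13],-90)
E
```

```text
time_s: 3.43
tool_pos: [615.4, -149.9, 12.6]
tool_rot: [0.001, 1.0, -0.001, 0.0]
force: [0.2, -0.4, 1.3]
width: 44.2
grasp_force: 0.6
time_s: 3.85
tool_pos: [615.6, -58.8, 12.6]
tool_rot: [0.0, 1.0, -0.0, 0.0]
force: [0.0, -2.9, 0.6]
width: 43.8
grasp_force: 0.8
time_s: 4.27
tool_pos: [615.7, 31.2, 12.6]
tool_rot: [0.0, 1.0, -0.0, 0.0]
force: [-0.4, -1.8, 0.8]
width: 43.9
grasp_force: 0.9
time_s: 4.68
tool_pos: [639.3, 91.1, 12.3]
tool_rot: [-0.0, 1.0, 0.0, -0.0]
force: [-1.2, -2.0, 1.0]
width: 44.1
grasp_force: 1.0
time_s: 5.1
tool_pos: [638.9, 104.0, 12.3]
tool_rot: [-0.0, 1.0, -0.0, -0.0]
force: [-0.6, -0.4, -0.0]
width: 43.8
grasp_force: 0.0
pos [638.9 103.9  12.3] yaw_y -90.0 shift [ 0.0008 -0.0062 -0.0007] turn -0.028174798902028897 tilt [-2.e-04  3.e-04 -1.e+00]
```

View pics/w2.png

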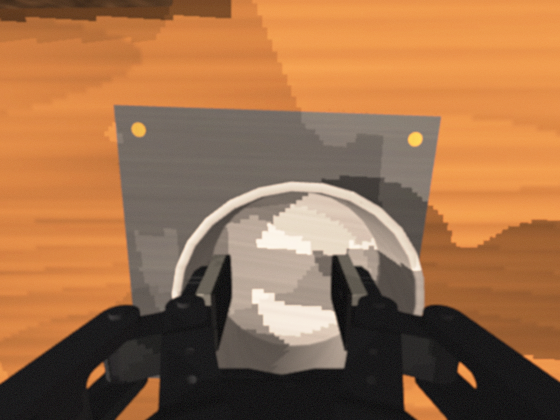

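The plate's far corners are at (114,105) and (440,117). The dish rim spans u=173 to 424 with its far edge at v=183, so it stands slightly right of centre.

Run:
```python
from h import *
print(pts('wrist',[[114,105],[440,117],[133,300]],z=0).round(1)); print(pts('wrist',[[173,290],[424,290],[300,183]],z=34).round(1))
```

```text
[[710.9 177.2   0. ]
 [705.8  36.6   0. ]
 [616.8 180.1   0. ]]
[[641.2 147.6  34. ]
 [641.2  49.7  34. ]
 [683.7  98.6  34. ]]
```

```bash
python3 -m inch '0 -0.002 0 0; 0 -0.002 0 0; 0 -0.002 0 0; 0 0 0 0; 0 0 0 0' 0.053 20
python3 - <<'E'
from h import *
p,d=vision.camera("wrist"); cv2.imwrite("pics/w3.png",p[:,:,::-1]); to([639,109.8,13],-90); s=bot.state(); print(s['width'],s['grasp_force'])
E
```

```text
time_s: 5.57
tool_pos: [639.0, 110.3, 12.3]
tool_rot: [-0.0, 1.0, 0.0, 0.0]
force: [-0.5, -0.6, 0.6]
width: 52.8
grasp_force: 0.0
pos [639.1 110.2  12.4] yaw_y -90.0 shift [-0.0001  0.0004 -0.0006] turn -0.00034983867982418815 tilt [ 2.e-04  4.e-04 -1.e+00]
52.781864711416304 0.009862013507699885
```

View pics/w3.png

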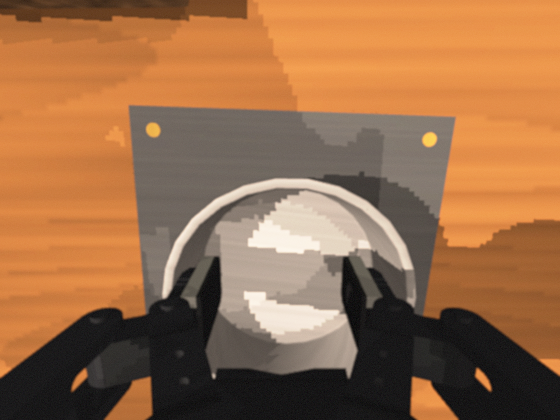

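The rim is at u=163 to 415 and v=180, and the plate corners are at (129,106) and (454,117). The dish is about 4 mm near of centre, so I'll nudge it and lift out.

```bash
python3 -m inch '0.0015 -0.0005 0 0; 0.0015 -0.0005 0 0; 0.001 0 0 0; 0 0 0 0; 0 0 0 0' 0.055 20
python3 -m inch '0 0 0 0; 0 0 0 0; 0 0 -0.01 0; 0 0 -0.03 0; 0 0 -0.04 0' 0.04
python3 -m inch '0 0 -0.04 0; 0 0 -0.02 0; 0 0 0 0; 0 0 0 0; 0 0 0 0'
python3 - <<'E'
from h import *
p,d=vision.camera("wrist"); cv2.imwrite("pics/w4.png",p[:,:,::-1]); to([433.5,-5.6,60],-14.2)
np.save('w4c.npy',vision.calibration('wrist')['extrinsics'])
E
```

```text
time_s: 6.03
tool_pos: [643.3, 110.8, 12.4]
tool_rot: [-0.0, 1.0, -0.0, 0.0]
force: [0.2, -0.7, 0.1]
width: 54.9
grasp_force: 0.3
time_s: 6.45
tool_pos: [640.5, 110.6, 90.8]
tool_rot: [0.001, 1.0, -0.0, -0.003]
force: [0.4, 0.0, 0.2]
width: 39.8
grasp_force: 0.0
time_s: 6.87
tool_pos: [642.4, 111.0, 152.2]
tool_rot: [-0.0, 1.0, -0.0, -0.0]
force: [-0.3, 0.4, -1.2]
width: 40.0
grasp_force: 0.0
pos [642.  110.9 151.4] yaw_y -90.0 shift [-0.2083  0.1165  0.0919] turn -75.80708438848865 tilt [-2.2e-03 -2.0e-04 -1.0e+00]
```

View pics/w4.png

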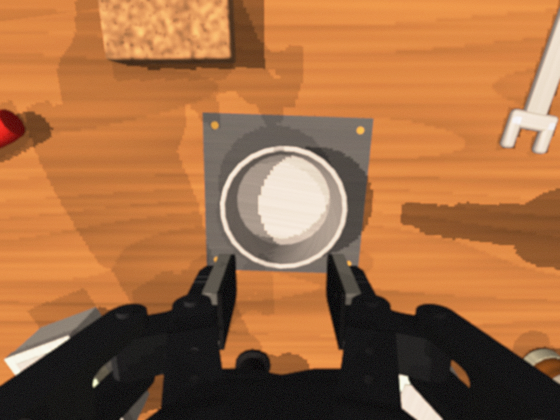

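The dish rim is at u=220 to 347, v=146 to 268. The plate corners are at (203,113), (372,119), (361,272) and (207,268).

Run:
```python
from h import *
q=pts('wrist',[[203,113],[372,119],[361,272],[207,268]],z=0); print(q.round(1),q.mean(0)); r=pts('wrist',[[220,207],[347,207],[283,146],[283,268]],z=34); print(r.round(1),r[:2].mean(0),r[2:].mean(0))
```

```text
[[709.5 176.4   0. ]
 [704.8  37.8   0. ]
 [566.9  38.1   0. ]
 [571.  181.3   0. ]] [638.04367933 108.40676801   0.        ]
[[639.2 160.1  34. ]
 [639.2  61.1  34. ]
 [686.2 111.1  34. ]
 [587.2 110.9  34. ]] [639.21446279 110.62382313  34.        ] [636.71846747 111.00069515  34.        ]
```

The dish stands within about 3 mm of the plate's centre. Next is the middle tin.

```bash
python3 -m inch '-0.02 0.011 0 0; -0.035 0.0195 0 0; -0.035 0.0195 0 0; -0.035 0.0195 0 0; -0.035 0.0195 0 0' 0.085 60
python3 -m inch '-0.035 0.0195 0 0; -0.0133 0.008 0 0; 0 0 0.02 7.1; 0 0 0.03 7.1; 0 0 0 0' 
python3 -m inch '0 0 0 0; 0 0 0 0; 0 0 0 0; 0 0 0 0; 0 0 0 0' 
python3 -c "
from h import *
to([433.5,-5.6,8],75.8); s=bot.state(); print(s['force'],s['moment'])"
```

```text
time_s: 7.33
tool_pos: [480.2, 21.1, 151.1]
tool_rot: [0.0, 1.0, 0.0, -0.001]
force: [0.2, -0.6, -0.1]
width: 85.1
grasp_force: 0.0
time_s: 7.75
tool_pos: [431.1, -5.8, 98.4]
tool_rot: [0.001, 0.992, -0.126, -0.004]
force: [-1.0, -0.4, -0.0]
width: 84.8
grasp_force: 0.0
time_s: 8.17
tool_pos: [435.4, -5.5, 103.2]
tool_rot: [-0.0, 0.992, -0.123, 0.001]
force: [-0.3, 0.4, 0.2]
width: 85.3
grasp_force: 0.0
pos [435.4  -5.5 103.2] yaw_y -104.2 shift [-0.002   0.0006  0.0952] turn 0.047315776576397184 tilt [ 1.9e-03  3.0e-04 -1.0e+00]
[-0.34176657  0.38612298  0.2265312 ] [-0.04126019  0.01597588 -0.00960814]
```

```bash
python3 -m inch '-0.002 0 0.03 0; 0 0 0.03 0; 0 0 0.025 0; 0 0 0.008 0; 0 0 0 0' 
python3 -m inch '0 0 0 0; 0 0 0 0; 0 0 0 0; 0 0 0 0; 0 0 0 0' 0.05 60
python3 -c "
from h import *
to([433.5,-5.6,8],75.8); s=bot.state(); print(s['width'],s['grasp_force'],s['force'],s['moment'])"
```

```text
time_s: 8.58
tool_pos: [431.4, -1.3, 32.3]
tool_rot: [-0.004, 0.992, -0.123, -0.003]
force: [-0.4, 0.9, 0.9]
width: 84.8
grasp_force: 0.0
time_s: 9.0
tool_pos: [432.4, -2.3, 34.5]
tool_rot: [-0.005, 0.992, -0.124, -0.001]
force: [-1.7, -2.5, 5.2]
width: 59.9
grasp_force: 64.0
pos [432.4  -2.3  34.5] yaw_y -104.2 shift [0.002  0.0032 0.0265] turn -0.03671814916117455 tilt [-0.0017  0.0097 -1.    ]
59.901816190048415 63.99473458528519 [-1.68256211 -2.48624251  5.18818086] [-0.56882955  0.35266307  0.04278384]
```

Run:
```python
from h import *
s=bot.state(); print(s['q'].round(3), s['joint_efforts'].round(1))
for n in("side","wrist"):
    p,d=vision.camera(n); cv2.imwrite(f"pics/{n}5.png",p[:,:,::-1])
    if n=="side":
        c=vision.calibration(n); K=c["camera_matrix"];T=np.linalg.inv(c["extrinsics"]); x=T@np.array([432,-2,40,1]); u=int(K[0,2]+K[0,0]*x[0]/-x[2]); v=int(K[1,2]+K[1,1]*-x[1]/-x[2]); print(u,v)
        q=p[max(v-90,0):v+60,max(u-100,0):u+100,::-1]
q=cv2.resize(q,(400,int(400*q.shape[0]/q.shape[1])),interpolation=2); w=cv2.imread("pics/wrist5.png")[:,:]; w=cv2.resize(w,(400,300)); 
cv2.imwrite("pics/both5.png",np.hstack([q[:300],w[:q.shape[0]]]))
```

```text
[-0.21   0.727  0.233  2.258 -0.768  0.237 -1.1  ] [ -0.9 -43.1   2.1  -4.6  -0.3   0.2  -0.1]
328 213
```

View pics/both5.png

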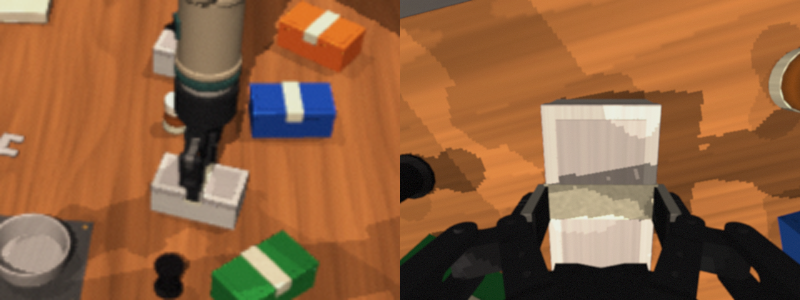

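Joint 6 is at its limit, so the middle tin is only gripped shallowly this close to the base. The fingers are on its centre, but the TCP is at 34 mm. I'll release it untouched and test the outer tins, which are farther from the base.

```bash
python3 -m inch '0 0 0 0; 0 0 0 0; 0 0 0 0; 0 0 -0.01 0; 0 0 -0.04 0' 0.085 60
python3 -m inch '0 0 -0.04 0; 0 0 -0.02 0; 0 0 0 0; 0 0 0 0; 0 0 0 0'
python3 -c "
from h import *
to([446.7,-272.6,140],72.1)
p,M=frame(); print(M.round(3))"
```

```text
time_s: 9.52
tool_pos: [429.5, -1.5, 80.6]
tool_rot: [-0.005, 0.992, -0.124, -0.007]
force: [1.9, 0.4, -0.0]
width: 85.4
grasp_force: 0.0
time_s: 9.93
tool_pos: [431.9, -2.1, 142.9]
tool_rot: [-0.005, 0.992, -0.123, -0.003]
force: [-0.2, 0.3, -0.1]
width: 85.2
grasp_force: 0.0
pos [431.9  -2.1 142.9] yaw_y -104.2 shift [8.050e-02 2.587e-01 1.000e-04] turn 3.7402967717562774 tilt [-0.0045  0.0104 -0.9999]
[[ 0.97  -0.245 -0.004]
 [-0.245 -0.97   0.01 ]
 [-0.007 -0.009 -1.   ]]
```

```bash
python3 -m inch '0.006 0.02 0 0; 0.0115 0.037 0 3.7; 0.0115 0.037 0 0; 0.0115 0.037 0 0; 0.0115 0.037 0 0'
python3 -m inch '0.0115 0.037 0 0; 0.0115 0.037 0 0; 0.0055 0.017 0 0; 0 0 0.02 0; 0 0 0.02 0'
python3 -m inch '0 0 0 0; 0 0 0 0; 0 0 0 0; 0 0 0 0; 0 0 0 0'
python3 -c "
from h import *
to([446.7,-272.6,12],72.1);s=bot.state(); print(s['q'].round(3))"
```

```text
time_s: 10.35
tool_pos: [432.8, -179.6, 140.0]
tool_rot: [-0.005, 0.988, -0.155, -0.004]
force: [0.5, -0.5, -0.3]
width: 85.1
grasp_force: 0.0
time_s: 10.77
tool_pos: [432.3, -275.5, 99.2]
tool_rot: [-0.004, 0.988, -0.157, -0.003]
force: [0.5, 0.7, 0.2]
width: 84.9
grasp_force: 0.0
time_s: 11.18
tool_pos: [433.5, -273.4, 101.3]
tool_rot: [-0.004, 0.988, -0.155, -0.002]
force: [0.3, 0.4, 0.5]
width: 85.1
grasp_force: 0.0
pos [ 433.5 -273.4  101.3] yaw_y -107.9 shift [ 0.0128 -0.0041  0.0893] turn 0.023204581598065488 tilt [-0.0027  0.0093 -1.    ]
[ 0.202  0.687  0.476  2.017 -0.573  0.579 -0.805]
```

```bash
python3 -m inch '0.007 -0.002 0.01 0; 0.006 -0.002 0.02 0; 0 0 0.03 0; 0 0 0.022 0; 0 0 0.008 0'
python3 -m inch '0 0 0 0; 0 0 0 0; 0 0 0 0; 0 0 0 0; 0 0 0 0' 0.05 60
python3 -c "
from h import *
to([446.7,-272.6,12],72.1);s=bot.state(); print(s['width'],s['q'].round(3),s['force'],s['moment'])"
```

```text
time_s: 11.6
tool_pos: [445.7, -271.2, 7.7]
tool_rot: [-0.006, 0.988, -0.155, -0.004]
force: [0.4, 0.4, 0.4]
width: 84.9
grasp_force: 0.0
time_s: 12.02
tool_pos: [446.9, -272.9, 11.4]
tool_rot: [-0.004, 0.988, -0.155, -0.002]
force: [0.1, 0.3, -2.1]
width: 61.0
grasp_force: 65.3
pos [ 446.9 -272.9   11.4] yaw_y -107.9 shift [-0.0003 -0.0002 -0.0006] turn 0.008649181620057789 tilt [-0.0024  0.0091 -1.    ]
61.020422735568616 [ 0.285  0.838  0.332  2.017 -0.683  0.405 -0.728] [ 0.13957835  0.27756559 -2.06403409] [-0.01447277 -0.04253422 -0.00576576]
```

The grasp is good (61 mm wide, 65 N). Next I'll lift it, shake along its length and read the wrist while it rests.

```bash
cat >> h.py <<'E'
def ft():
    s=bot.state(); p,M=frame(); print("t",round(s["time_s"],2),"F_tool",(M.T@s["force"]).round(2),"M_tool",(M.T@s["moment"]).round(3),"w",round(s["width"],1),"z",p[2].round(1))
E
ft='python3 -c "from h import *;ft()"'
python3 -m inch '0 0 -0.015 0; 0 0 -0.03 0; 0 0 -0.03 0; 0 0 -0.01 0; 0 0 0 0' >/dev/null; eval $ft
python3 -m inch '0 0 0 0; 0 0 0 0; 0 0 0 0; 0 0 0 0; 0 0 0 0' >/dev/null; eval $ft
python3 -m inch '0.04 0 0 0; -0.04 0 0 0; 0.04 0 0 0; -0.04 0 0 0; 0.04 0 0 0' >/dev/null; eval $ft
python3 -m inch '0 0 0 0; 0 0 0 0; 0 0 0 0; 0 0 0 0; 0 0 0 0' >/dev/null; eval $ft
python3 -m inch '0 0 0 0; 0 0 0 0; 0 0 0 0; 0 0 0 0; 0 0 0 0' >/dev/null; eval $ft
python3 -m inch '-0.04 0 0 0; 0.04 0 0 0; -0.04 0 0 0; 0.04 0 0 0; -0.04 0 0 0' >/dev/null; eval $ft
python3 -m inch '0 0 0 0; 0 0 0 0; 0 0 0 0; 0 0 0 0; 0 0 0 0' >/dev/null; eval $ft
python3 -m inch '0 0 0 0; 0 0 0 0; 0 0 0 0; 0 0 0 0; 0 0 0 0'; eval $ft
```

```text
t 12.43 F_tool [ 0.45 -0.4   2.41] M_tool [-0.053  0.044  0.007] w 61.2 z 98.2
t 12.85 F_tool [ 0.11 -0.42  1.71] M_tool [-0.043  0.012  0.015] w 61.2 z 94.6
t 13.27 F_tool [-32.23  -2.82  12.33] M_tool [ 0.299 -2.746  0.05 ] w 61.1 z 83.5
t 13.68 F_tool [-0.28 -0.22  1.91] M_tool [-0.017  0.025 -0.001] w 61.6 z 96.2
t 14.1 F_tool [0.18 0.53 2.32] M_tool [-0.068 -0.011  0.026] w 61.5 z 95.3
t 14.52 F_tool [14.79  2.3  -0.84] M_tool [-0.135  1.263  0.   ] w 61.1 z 91.9
t 14.93 F_tool [-0.26  0.41  1.71] M_tool [0.016 0.029 0.051] w 61.3 z 96.0
time_s: 15.35
tool_pos: [446.6, -273.5, 95.5]
tool_rot: [-0.005, 0.988, -0.156, -0.003]
force: [-0.4, -0.1, -1.9]
width: 61.1
grasp_force: 66.1
t 15.35 F_tool [-0.32  0.19  1.94] M_tool [-0.059  0.    -0.037] w 61.1 z 95.5
```

The force is back to a steady 1.9 N at once, and 195 g is too light to include the ball, so the right tin is quiet. I'll stand it back.

```bash
python3 -m inch '0 0 0.02 0; 0 0 0.03 0; 0 0 0.02 0; 0 0 0.008 0; 0 0 0.004 0' >/dev/null
python3 -m inch '0 0 0 0; 0 0 0 0; 0 0 0 0; 0 0 0 0; 0 0 0 0'
python3 -c "
from h import *
to([446.9,-272.9,11.4],72.1);ft()"
```

```text
time_s: 16.18
tool_pos: [446.8, -272.9, 14.3]
tool_rot: [-0.004, 0.988, -0.156, -0.002]
force: [0.4, 0.4, -2.3]
width: 61.3
grasp_force: 66.0
pos [ 446.8 -272.9   14.3] yaw_y -107.9 shift [ 0.0001 -0.      0.0029] turn 0.003550605056375389 tilt [-0.0025  0.0092 -1.    ]
t 16.18 F_tool [ 0.28 -0.53  2.27] M_tool [-0.013 -0.001  0.031] w 61.3 z 14.3
```

```bash
python3 -m inch '0 0 0.0015 0; 0 0 0.0015 0; 0 0 0.0005 0; 0 0 0 0; 0 0 0 0' | grep -E "pos|force"
python3 -m inch '0 0 0 0; 0 0 0 0; 0 0 0 0; 0 0 -0.015 0; 0 0 -0.03 0' 0.085 60 | grep -E "pos|width"
python3 -m inch '0 0 -0.03 0; 0 0 -0.03 -6.5; 0 0 -0.02 -6.5; 0 0 0 -6.5; 0 0 0 -6.5'
python3 -m inch '0 0 0 -6.5; 0 0 0 -6.5; 0 0 0 0; 0 0 0 0; 0 0 0 0'
python3 -c "
from h import *
to([471.2,299.2,110],111.5);s=bot.state(); print(s['q'].round(3))"
```

```text
tool_pos: [446.6, -272.8, 11.2]
force: [0.3, 2.3, 11.0]
grasp_force: 67.5
tool_pos: [444.5, -271.8, 52.9]
width: 84.9
time_s: 17.43
tool_pos: [447.6, -274.4, 136.5]
tool_rot: [-0.004, 0.997, 0.074, -0.0]
force: [0.1, -0.7, 0.5]
width: 85.0
grasp_force: 0.0
time_s: 17.85
tool_pos: [446.5, -274.0, 134.9]
tool_rot: [-0.005, 0.983, 0.182, -0.001]
force: [-0.6, -0.6, 0.8]
width: 85.1
grasp_force: 0.0
pos [ 446.5 -274.   134.9] yaw_y -69.1 shift [ 0.2277 -0.5263  0.0305] turn -0.5851791817621006 tilt [-0.0041  0.01   -0.9999]
[ 0.269  0.617  0.35   1.96  -0.354  0.632 -0.356]
```

```bash
python3 -m inch '0.008 -0.018 0 0; 0.0155 -0.0355 0 0; 0.0155 -0.0355 0 0; 0.0155 -0.0355 0 0; 0.0155 -0.0355 0 0' |grep pos
python3 -m inch '0.0155 -0.0355 0 0; 0.0155 -0.0355 0 0; 0.0155 -0.0355 0 0; 0.0155 -0.0355 0 0; 0.0155 -0.0355 0 0' |grep pos
python3 -m inch '0.0155 -0.0355 0 0; 0.0155 -0.0355 0 0; 0.0155 -0.0355 0 0; 0.0155 -0.0355 0 0; 0.0155 -0.0355 0 -0.6' |grep pos
python3 -m inch '0.004 -0.0105 0 0; 0 0 0 0; 0 0 0 0; 0 0 0 0; 0 0 0 0' |grep pos
python3 -c "
from h import *
to([471.2,299.2,12],111.5);s=bot.state(); print(s['q'].round(3))"
```

```text
tool_pos: [454.2, -97.9, 136.6]
tool_pos: [462.7, 96.0, 138.6]
tool_pos: [470.8, 289.7, 140.4]
tool_pos: [471.4, 296.7, 140.6]
pos [471.4 296.7 140.6] yaw_y -68.5 shift [ 0.0008 -0.0012  0.1287] turn -0.004589277486104493 tilt [-0.004   0.0088 -1.    ]
[-0.902  0.661  0.463  1.878 -0.452  0.706 -1.368]
```

```bash
ft='python3 -c "from h import *;ft()"'
python3 -m inch '0.001 -0.001 0.02 0; 0 0 0.035 0; 0 0 0.035 0; 0 0 0.03 0; 0 0 0.008 0' |grep pos
python3 -m inch '0 0 0 0; 0 0 0 0; 0 0 0 0; 0 0 0 0; 0 0 0 0' 0.05 60 | grep -E "pos|width|force"; python3 -c "
from h import *
to([471.2,299.2,12],111.5)"
```

```text
tool_pos: [469.0, 298.4, 9.0]
tool_pos: [472.0, 301.9, 14.1]
force: [-0.5, 0.5, -1.7]
width: 61.1
grasp_force: 65.6
pos [472.  301.9  14.1] yaw_y -68.3 shift [-0.0017  0.0022  0.0021] turn 0.19338015038471212 tilt [-0.0018  0.0113 -0.9999]
```

```bash
ft='python3 -c "from h import *;ft()"'
python3 -m inch '0 0 -0.015 0; 0 0 -0.03 0; 0 0 -0.03 0; 0 0 -0.01 0; 0 0 0 0' >/dev/null; eval $ft
python3 -m inch '0 0 0 0; 0 0 0 0; 0 0 0 0; 0 0 0 0; 0 0 0 0' >/dev/null; eval $ft
python3 -m inch '0.04 0 0 0; -0.04 0 0 0; 0.04 0 0 0; -0.04 0 0 0; 0.04 0 0 0' >/dev/null; eval $ft
python3 -m inch '0 0 0 0; 0 0 0 0; 0 0 0 0; 0 0 0 0; 0 0 0 0' >/dev/null; eval $ft
python3 -m inch '-0.04 0 0 0; 0.04 0 0 0; -0.04 0 0 0; 0.04 0 0 0; -0.04 0 0 0' >/dev/null; eval $ft
python3 -m inch '0 0 0 0; 0 0 0 0; 0 0 0 0; 0 0 0 0; 0 0 0 0'; eval $ft
```

```text
t 20.77 F_tool [0.67 0.7  1.69] M_tool [-0.012  0.084  0.034] w 61.2 z 100.7
t 21.18 F_tool [-0.29 -0.54  2.23] M_tool [-0.026  0.021 -0.012] w 61.3 z 96.6
t 21.6 F_tool [-29.9    7.63  13.46] M_tool [-0.602 -2.486 -0.026] w 61.4 z 82.7
t 22.02 F_tool [-0.84 -0.15  1.78] M_tool [-0.035  0.026 -0.012] w 60.8 z 98.9
t 22.43 F_tool [13.   -2.82 -1.26] M_tool [ 0.249  1.252 -0.035] w 61.1 z 93.9
time_s: 22.85
tool_pos: [472.9, 301.3, 98.5]
tool_rot: [-0.006, 0.982, 0.188, 0.0]
force: [0.1, 0.8, -2.5]
width: 61.2
grasp_force: 66.1
t 22.85 F_tool [ 0.39 -0.65  2.46] M_tool [-0.004  0.001 -0.01 ] w 61.2 z 98.5
```

This one is also too light (about 220 g) and settles at once, so the left tin is quiet and the ball must be in the middle one. I'll stand this one back.

```bash
python3 -m inch '0 0 0.02 0; 0 0 0.03 0; 0 0 0.02 0; 0 0 0.008 0; 0 0 0.003 0' >/dev/null
python3 -m inch '0 0 0 0; 0 0 0 0; 0 0 0 0; 0 0 0 0; 0 0 0 0'
python3 -c "
from h import *
to([472,301.9,14.1],111.7);ft()"
```

```text
time_s: 23.68
tool_pos: [471.7, 301.7, 17.5]
tool_rot: [-0.006, 0.982, 0.188, -0.0]
force: [0.1, 0.5, -2.2]
width: 61.1
grasp_force: 66.0
pos [471.7 301.7  17.5] yaw_y -68.3 shift [ 0.0004 -0.0001  0.0034] turn -0.002150565308568275 tilt [-0.0026  0.0108 -0.9999]
t 23.68 F_tool [ 0.31 -0.41  2.17] M_tool [-0.037 -0.006 -0.008] w 61.1 z 17.5
```

```bash
python3 -m inch '0 0 0.0015 0; 0 0 0.0015 0; 0 0 0.001 0; 0 0 0 0; 0 0 0 0' | grep -E "pos|force"
python3 -m inch '0 0 0 0; 0 0 0 0; 0 0 0 0; 0 0 -0.015 0; 0 0 -0.03 0' 0.085 60 | grep -E "pos|width"
python3 -m inch '0 0 -0.03 0; 0 0 -0.03 7; 0 0 -0.02 7; 0 0 0 7; 0 0 0 7'
python3 -m inch '0 0 0 7; 0 0 0 0.9; 0 0 0 0; 0 0 0 0; 0 0 0 0'
python3 -c "
from h import *
to([459.7,-12.2,110],75.8);s=bot.state(); print(s['q'].round(3))"
```

```text
tool_pos: [471.4, 301.6, 14.0]
force: [-2.4, -0.7, 11.0]
grasp_force: 67.5
tool_pos: [469.1, 299.7, 55.2]
width: 85.0
time_s: 24.93
tool_pos: [472.5, 300.8, 139.2]
tool_rot: [-0.006, 0.998, -0.058, -0.001]
force: [-0.5, 0.1, 0.1]
width: 85.0
grasp_force: 0.0
time_s: 25.35
tool_pos: [471.6, 300.0, 137.4]
tool_rot: [-0.005, 0.992, -0.123, -0.003]
force: [-0.3, -0.2, 0.2]
width: 85.0
grasp_force: 0.0
pos [471.6 300.  137.4] yaw_y -104.1 shift [0.0646 0.3059 0.0244] turn 0.10270589906349414 tilt [-0.0042  0.0098 -0.9999]
[-1.014  0.715  0.649  1.879 -0.629  0.762 -1.826]
```

```bash
python3 -m inch '0.004 0.018 0 0; 0.0075 0.0355 0 0; 0.0075 0.0355 0 0; 0.0075 0.0355 0 0; 0.0075 0.0355 0 0' |grep pos
python3 -m inch '0.0075 0.0355 0 0; 0.0075 0.0355 0 0; 0.0075 0.0355 0 0; 0.0075 0.0355 0 0; 0 0.004 0.02 0' |grep pos
python3 -m inch '0 0 0.02 0; 0 0 0 0; 0 0 0 0; 0 0 0 0; 0 0 0 0' |grep pos
python3 -c "
from h import *
to([459.7,-12.2,12],75.8);s=bot.state(); print(s['q'].round(3))
p,d=vision.camera('wrist'); cv2.imwrite('pics/w6.png',p[:,:,::-1])"
```

```text
tool_pos: [465.1, 135.2, 136.1]
tool_pos: [461.0, -20.0, 117.3]
tool_pos: [459.2, -11.5, 95.4]
pos [459.2 -11.5  95.4] yaw_y -104.1 shift [0.0011 0.0014 0.0834] turn 0.07499453412026469 tilt [-0.0023  0.0099 -0.9999]
[-0.354  0.652  0.485  2.164 -0.681  0.482 -1.152]
```

View pics/w6.png

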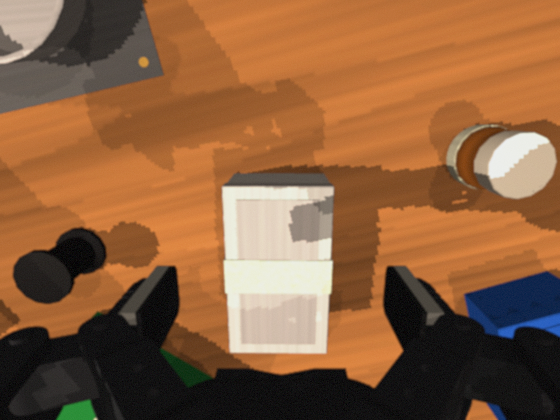

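The middle tin's lid has corners at (223,186), (333,186), (327,352) and (228,352). It is centred between the open fingers (172 and 390) and aligned with them. I'll descend onto its outer half.

```bash
python3 -c "
from h import *
q=pts('wrist',[[223,186],[333,186],[228,352],[327,352]],z=46);print(q.round(1),q.mean(0).round(1))"
python3 -m inch '0.001 0.001 0.02 0; 0 0 0.03 0; 0 0 0.022 0; 0 0 0.008 0; 0 0 0 0' |grep pos
python3 -m inch '0 0 0 0; 0 0 0 0; 0 0 0 0; 0 0 0 0; 0 0 0 0' 0.05 60 | grep -E "pos|width|force"
python3 -c "
from h import *
to([459.7,-12.2,12],75.8);ft();s=bot.state(); print(s['q'].round(3))"
```

```text
[[494.8  15.7  46. ]
 [479.7 -44.7  46. ]
 [387.3  44.7  46. ]
 [372.  -18.3  46. ]] [433.4  -0.6  46. ]
tool_pos: [458.2, -12.0, 13.6]
tool_pos: [459.9, -11.9, 16.1]
force: [-0.8, 0.6, 6.3]
width: 61.3
grasp_force: 65.7
pos [459.9 -11.9  16.1] yaw_y -104.2 shift [-0.0001  0.0004  0.0041] turn 0.006280456936167411 tilt [-0.0011  0.0103 -0.9999]
t 27.48 F_tool [-1.   -0.47 -6.25] M_tool [ 0.111 -0.162  0.108] w 61.3 z 16.1
[-0.213  0.786  0.277  2.19  -0.845  0.276 -1.007]
```

```bash
python3 -m inch '0.01 0 -0.001 0; 0.02 0 0 0; 0.02 0 0 0; 0.01 0 0 0; 0 0 0 0' |grep -E "pos|force"
python3 -m inch '0 0 0 0; 0 0 0 0; 0 0 0 0; -0.013 0 0 0; -0.013 0 0 0' 0.085 60 |grep -E "pos|force"
python3 -m inch '0 0 0 0; 0 0 0 0; 0 0 0 0; 0 0 0 0; 0 0 0 0' 0.05 90 | grep -E "pos|width|force"
python3 -c "
from h import *
ft();s=bot.state(); print(s['q'].round(3))"
```

```text
tool_pos: [520.7, -27.8, 16.3]
force: [2.5, -0.8, 0.2]
grasp_force: 65.8
tool_pos: [491.2, -20.5, 15.5]
force: [-0.0, -0.0, 0.3]
grasp_force: 0.0
tool_pos: [491.4, -20.3, 16.1]
force: [-4.1, 1.2, 11.4]
width: 60.5
grasp_force: 97.4
t 28.73 F_tool [ -4.38  -0.23 -11.36] M_tool [-0.113 -0.909  0.177] w 60.5 z 16.1
[-0.236  0.814  0.347  2.104 -0.805  0.366 -1.04 ]
```

```bash
ft='python3 -c "from h import *;ft()"'
python3 -m inch '0 0 -0.015 0; 0 0 -0.03 0; 0 0 -0.03 0; 0 0 -0.02 0; 0 0 0 0' >/dev/null; eval $ft
python3 -m inch '0 0 0 0; 0 0 0 0; 0 0 0 0; 0 0 0 0; 0 0 0 0' >/dev/null; eval $ft
python3 -m inch '0.04 0 0 0; -0.04 0 0 0; 0.04 0 0 0; -0.04 0 0 0; 0.04 0 0 0' >/dev/null; eval $ft
python3 -m inch '0 0 0 0; 0 0 0 0; 0 0 0 0; 0 0 0 0; 0 0 0 0' >/dev/null; eval $ft
python3 -m inch '0 0 0 0; 0 0 0 0; 0 0 0 0; 0 0 0 0; 0 0 0 0' >/dev/null; eval $ft
python3 -m inch '-0.04 0 0 0; 0.04 0 0 0; -0.04 0 0 0; 0.04 0 0 0; -0.04 0 0 0' >/dev/null; eval $ft
python3 -m inch '0 0 0 0; 0 0 0 0; 0 0 0 0; 0 0 0 0; 0 0 0 0' >/dev/null; eval $ft
python3 -m inch '0 0 0 0; 0 0 0 0; 0 0 0 0; 0 0 0 0; 0 0 0 0'; eval $ft
```

```text
t 29.15 F_tool [0.72 0.03 3.41] M_tool [-0.026  0.06   0.043] w 60.6 z 113.5
t 29.57 F_tool [-0.48 -0.23  4.79] M_tool [-0.024  0.083  0.047] w 60.4 z 109.4
t 29.98 F_tool [-32.07   6.87  15.02] M_tool [-0.615 -3.137 -0.027] w 60.5 z 98.9
t 30.4 F_tool [-0.5  -0.17  3.47] M_tool [ 0.033 -0.055 -0.006] w 60.5 z 110.9
t 30.82 F_tool [-0.59  0.1   4.92] M_tool [-0.04  -0.023  0.031] w 60.6 z 110.1
t 31.23 F_tool [14.81 -3.16  0.25] M_tool [0.268 1.533 0.011] w 60.1 z 107.5
t 31.65 F_tool [-0.06  0.11  3.33] M_tool [ 0.023 -0.006  0.052] w 60.5 z 111.0
time_s: 32.07
tool_pos: [492.2, -21.6, 110.3]
tool_rot: [-0.005, 0.992, -0.124, -0.002]
force: [-0.4, -0.5, -4.3]
width: 60.2
grasp_force: 105.8
t 32.07 F_tool [-0.24  0.59  4.34] M_tool [-0.013 -0.02  -0.011] w 60.2 z 110.3
```

At about 4.1 N (418 g) it is heavier than any empty tin, and the moment wanders between rests, so this is the rattling tin. I'll give it one longer shake with readings, then carry it over the dish.

```bash
ft='python3 -c "from h import *;ft()"'
python3 -m inch '0.04 0 0 0; 0.04 0 0 0; -0.04 0 0 0; -0.04 0 0 0; 0.04 0 0 0' >/dev/null; eval $ft
python3 -m inch '0.04 0 0 0; -0.04 0 0 0; -0.04 0 0 0; 0 0 0 0; 0 0 0 0' >/dev/null; eval $ft
python3 -m inch '0 0 0 0; 0 0 0 0; 0 0 0 0; 0 0 0 0; 0 0 0 0' >/dev/null; eval $ft
python3 - <<'E'
from h import *
to([637,110.8,110],75.8)
p,d=vision.camera("wrist"); cv2.imwrite("pics/w7.png",p[:,:,::-1])
E
```

```text
t 32.48 F_tool [-30.9    7.09  15.83] M_tool [-0.687 -3.018  0.042] w 60.5 z 98.5
t 32.9 F_tool [1.13 0.91 3.5 ] M_tool [ 0.014  0.183 -0.013] w 60.3 z 109.5
t 33.32 F_tool [1.07 0.07 4.24] M_tool [-0.046  0.013  0.063] w 60.4 z 110.4
pos [492.8 -21.7 110.4] yaw_y -104.2 shift [ 0.1073 -0.1639  0.0013] turn -0.011553411610748299 tilt [-0.0032  0.0097 -0.9999]
```

View pics/w7.png

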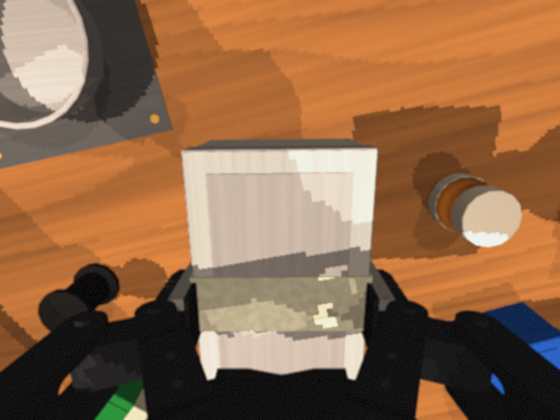

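The tin sits level between the pads. Its lid's far corners are at (184,149) and (377,149), and the strip's edges are at about v=277 and v=331.

Run:
```python
from h import *
p,M=frame()
q=pts('wrist',[[184,149],[377,149],[280,277],[282,331]],z=140.3); q2=(q-p)@M; print(q2.round(1)); 
print("width",np.linalg.norm(q[0]-q[1]), "centre in tool xy", ((q2[0]+q2[1])/2).round(1)-[55,0,0])
```

```text
[[ 57.3 -33.  -30. ]
 [ 57.3  29.3 -30.5]
 [ 11.7  -1.9 -30. ]
 [-10.9  -1.2 -29.8]]
width 62.335193653821406 centre in tool xy [  2.3  -1.8 -30.2]
```

```bash
ft='python3 -c "from h import *;ft()"'
python3 -m inch '0.006 -0.009 -0.002 0; 0.01 -0.016 -0.002 0; 0.014 -0.021 -0.001 0; 0.016 -0.025 0 0; 0.016 -0.025 0 0' | grep pos
python3 -m inch '0.016 -0.025 0 0; 0.014 -0.021 0 0; 0.008 -0.012 0 0; 0.004 -0.006 0 0; 0.002 -0.003 0 0' | grep pos
python3 -m inch '0 0 0 0; 0 0 0 0; 0 0 0 0; 0 0 0 0; 0 0 0 0' | grep pos
python3 -m inch '0 0 0 0; 0 0 0 0; 0 0 0 0; 0 0 0 0; 0 0 0 0' | grep pos
python3 -c "
from h import *
ft();p,M=frame(); c=p+M@[1.5,-1,-16]; print('tin underside centre',p+M@[1.5,-1,16.1]); to([637,110.8,116],75.8)
p,d=vision.camera('top'); cv2.imwrite('pics/top8.png',p[:,:,::-1])"
```

```text
tool_pos: [577.3, 57.8, 116.1]
tool_pos: [635.5, 112.1, 115.6]
tool_pos: [634.6, 109.6, 116.3]
tool_pos: [635.0, 110.4, 116.1]
t 35.03 F_tool [-0.38  0.08  4.18] M_tool [-0.071  0.045  0.03 ] w 60.6 z 116.1
tin underside centre [636.61355385 111.15923061  99.99363628]
pos [635.  110.4 116.1] yaw_y -104.2 shift [ 0.0019 -0.0009  0.0001] turn -0.007160372218550037 tilt [-0.0038  0.0099 -0.9999]
```

View pics/top8.png

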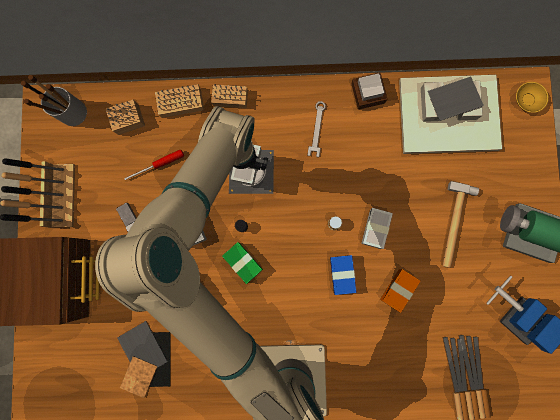

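The top view shows the tin over the plate with everything else in place: jar (336,223), spool (241,226), right tin (377,228) and wrench (317,130). I'll let the ball settle and hand in.

```bash
for i in 1; do python3 -m inch '0 0 0 0; 0 0 0 0; 0 0 0 0; 0 0 0 0; 0 0 0 0' >/dev/null; done
python3 -m inch '0 0 0 0; 0 0 0 0; 0 0 0 0; 0 0 0 0; 0 0 0 0' >/dev/null
python3 -m inch '0 0 0 0; 0 0 0 0; 0 0 0 0; 0 0 0 0; 0 0 0 0' >/dev/null
python3 -m inch '0 0 0 0; 0 0 0 0; 0 0 0 0; 0 0 0 0; 0 0 0 0'
python3 -c "
from h import *
ft(); print(bot.finish_job())"
```

```text
time_s: 36.75
tool_pos: [635.0, 110.4, 116.1]
tool_rot: [-0.005, 0.992, -0.124, -0.002]
force: [0.2, -0.2, -3.8]
width: 60.6
grasp_force: 108.2
t 36.75 F_tool [0.29 0.17 3.84] M_tool [-0.018  0.032 -0.023] w 60.6 z 116.1
the job is handed in; nothing more can be done
None
```

I handed the job in at 36.8 s: the dish is within about 3 mm of the plate's centre, the left and right tins were quiet and are back flat on the bench, and the middle (rattling) tin is held still and level to within about 0.6° over the dish, its underside at 100 mm. I haven't seen a verdict.

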